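# Free the jammed nozzle caddy

## Task

One of the two nozzle caddies has slewed round in the clear tray and two of its corners are jammed under the tray's lips. Without touching its black upright grip, push it square with the tray so that the corners come free; then lift it out by the grip and set it down gently, upright, in the middle of the empty rubber pad. Leave the other caddy and everything else where they are.

Things in the scene. Friction and masses are not known exactly. Their poses are not given: they have to be found in the camera images.
- tray: clear acrylic tray fixed to the table, 220 (x) x 168 (y) x 38 mm high, inside 210 x 158 mm, floor 4 mm thick, a lip along each long wall (+y and -y). The caddy in it starts skewed 0.36 to 0.45 rad, one way or the other, two corners under the lips; parallel to the tray (within about 0.1 rad) and centred between the lips it comes straight up. Origin: centre of its underside; x along its length.
- lip_left (a point): middle of the aluminium front edge of the lip on the tray's +y wall. The lip is clear, runs the tray's whole length, reaches 25 mm inward from the wall and lies 34 to 38 mm above the table. The open gap between the two lips is 108 mm wide.
- lip_right (a point): the same on the lip of the tray's -y wall.
- pad_a: black rubber pad fixed on the table, 260 (x) x 170 (y) x 4 mm, on which the other, free caddy lies. Origin: centre of its underside.
- pad_b: the same kind of black rubber pad, 260 (x) x 170 (y) x 4 mm, with nothing on it at the start. Origin: centre of its underside.
- caddy_a: orange open-topped plastic caddy, 170 (its x) x 84 (its y) x 26 mm high, 0.2 to 0.35 kg; walls and floor 4 mm, so a fingertip can reach in and push its inner walls. In the middle a black grip stands on a 40 x 30 mm foot, 16 mm high; either side of the foot, along x, is an open pocket 61 (x) by 76 mm (y). Origin: centre of its underside; z up.
- caddy_a_grip: black upright grip in the middle of the orange caddy, part of it: 36 mm along the caddy's x, 14 mm thick along its y, 40 mm tall. Origin: centre of its underside, 16 mm above the caddy's underside; its top is 56 mm above the caddy's underside.
- caddy_b: red open-topped plastic caddy, 170 (its x) x 84 (its y) x 26 mm high, 0.2 to 0.35 kg; walls and floor 4 mm, so a fingertip can reach in and push its inner walls. In the middle a black grip stands on a 40 x 30 mm foot, 16 mm high; either side of the foot, along x, is an open pocket 61 (x) by 76 mm (y). Origin: centre of its underside; z up.
- caddy_b_grip: black upright grip in the middle of the red caddy, part of it: 36 mm along the caddy's x, 14 mm thick along its y, 40 mm tall. Origin: centre of its underside, 16 mm above the caddy's underside; its top is 56 mm above the caddy's underside.
- cartridge_0: green-banded white sealant cartridge lying in the clear rack at the back; a bystander
- cartridge_1: blue-banded grey sealant cartridge lying in the clear rack at the back; a bystander
- tape: yellow roll of tape lying flat, 100 mm across; a bystander
- spray: blue spray bottle, standing, 170 mm tall; a bystander
- jar: white jar with blue lid, standing, 80 mm tall; a bystander
- knife: filling knife lying on the table at the right; a bystander
Mind the look-alikes: they are no part of the job. Several things look just like the caddy_b: the one meant starts farthest from the robot's base.

How it is judged (in metres and radians):
On the way:
1. the jammed caddy lies flat in the tray, square with it (within 0.15 rad), its grip not held (((x of caddy_a in the frame of tray between -0.06 and 0.06 m and y of caddy_a in the frame of tray between -0.05 and 0.05 m and angle between the x axis of caddy_a and the x axis of tray, either way round below 0.15 rad and height (world z) of caddy_a below 0.012 m and contact force between the fingers and caddy_a_grip below 0.5 N) or (x of caddy_b in the frame of tray between -0.06 and 0.06 m and y of caddy_b in the frame of tray between -0.05 and 0.05 m and angle between the x axis of caddy_b and the x axis of tray, either way round below 0.15 rad and height (world z) of caddy_b below 0.012 m and contact force between the fingers and caddy_b_grip below 0.5 N))), for 0.2 s.
At the end, for the whole second after the job is handed in: the caddy that was jammed rests upright on the pad that was empty, its centre within 60 mm (along) and 55 mm (across) of the pad's centre, released and at rest; the other caddy is still on its own pad (((x of caddy_a in the frame of pad_b between -0.06 and 0.06 m and y of caddy_a in the frame of pad_b between -0.055 and 0.055 m and height (world z) of caddy_a below 0.009 m and angle between caddy_a's own z axis and vertical below 0.08 rad and linear speed of caddy_a below 0.02 m/s and x of caddy_b in the frame of pad_a between -0.045 and 0.045 m and y of caddy_b in the frame of pad_a between -0.04 and 0.04 m) or (x of caddy_b in the frame of pad_b between -0.06 and 0.06 m and y of caddy_b in the frame of pad_b between -0.055 and 0.055 m and height (world z) of caddy_b below 0.009 m and angle between caddy_b's own z axis and vertical below 0.08 rad and linear speed of caddy_b below 0.02 m/s and x of caddy_a in the frame of pad_a between -0.045 and 0.045 m and y of caddy_a in the frame of pad_a between -0.04 and 0.04 m))); the robot touches nothing.
It fails at once if the grip of the jammed caddy touched while the caddy is still skewed (over 0.2 rad) in the tray ((x of caddy_a in the frame of tray between -0.1 and 0.1 m and y of caddy_a in the frame of tray between -0.079 and 0.079 m and angle between the x axis of caddy_a and the x axis of tray, either way round above 0.2 rad and height (world z) of caddy_a below 0.04 m and contact force between the fingers and caddy_a_grip above 1 N) or (x of caddy_b in the frame of tray between -0.1 and 0.1 m and y of caddy_b in the frame of tray between -0.079 and 0.079 m and angle between the x axis of caddy_b and the x axis of tray, either way round above 0.2 rad and height (world z) of caddy_b below 0.04 m and contact force between the fingers and caddy_b_grip above 1 N)).
It fails at once if the other caddy moved too (both moved over 30 mm) (distance of each of caddy_a, caddy_b from where it was at the start of the episode above 0.03 m).
It fails at once if a caddy dropped (falling untouched faster than 0.6 m/s) ((linear speed of caddy_a above 0.6 m/s and contact force between the fingers and caddy_a below 0.1 N) or (linear speed of caddy_b above 0.6 m/s and contact force between the fingers and caddy_b below 0.1 N)).
It fails at once if a bystander moved over 40 mm (distance of any of cartridge_0, cartridge_1, tape, spray, jar, knife from where it was at the start of the episode above 0.04 m).
It also fails if it takes over 69 s, if anything falls off the work surface, if the arm or the gripper's body presses on something with over 40 N, if the wrist force passes 120 N, or if a joint passes its speed limit or range.

## Robot

A 6-joint arm with a two-finger parallel gripper is mounted at the origin on the work surface. World frame = base frame: x ahead of the robot, y to its left, z up, the work surface at z = 0. Lengths are in m, angles in degrees, forces in N, time in s.
With the tool pointing down it reaches from about 0.4 to 0.825 m from the base axis. Payload 7 kg.
Tool frame: the origin (TCP) lies at the very end of the fingers, on their centre line; the grasp point (between the pads) lies 19 mm behind it; z points along the fingers, y is the line along which they close (so a half turn about z gives the same grasp; the last joint's range is limited). The gripper opens to 88 mm and grips with 3 to 60 N. Pads are 19 mm wide; open, the fingers measure 130 mm over their backs; the gripper's body (78 mm by 193 mm) begins 47 mm behind the grasp point.
Start: joints at [79.933, 20.546, 0.682, 0, -70.136, -16.507], TCP at [0.302, 0.604, 0.227] pointing down, gripper open.
Joint ranges: [-176.03, 176.03], [-82.01, 121.73], [-58.28, 71.71], [-173.87, 95.51], [-174.79, -0.11], [-173.66, 173.66]. Speed limits (degrees/s): [136.94, 136.94, 172.46, 180, 180, 180].

## Interface

Orientations are given as [roll, pitch, yaw] about the fixed x, y, z axes, in that order (R = Rz(yaw) Ry(pitch) Rx(roll)).
In Python, from plant import ctrl gives the robot as it stands.
- The arm moves only by the tool carry_out, never from a script. Its argument "deltas" is a list that holds one entry, the list of rows, each a list of 5 numbers: the shift along the tool's x, y, z scaled (see below), then the turn about the tool's z scaled (see below), then the opening, from -1 (shut) to 1 (fully open). A call has 1 to 5 rows; each row is the pose to reach, as a shift and turn from the pose commanded when the call began, along the tool's axes at that moment, turning the shorter way round; what a row does not reach only later rows make up. The controller multiplies each number of a shift by 20 cm and each number of a turn by 2 pi rad. A row lasts 1/10 s, in which the tool goes at most 50 mm and 8.59 degrees, less where a joint would pass 70% of its speed; a pose out of reach is approached as far as the arm can. A call with a number of a shift or a turn outside -1 to 1 is refused whole. A call with a gripper value outside its range is refused whole. The fingers move at their own pace and stop on an object; the grip force is fixed at half the most. Time passes only in rows, so rows that repeat a pose let the fingers close. It gives the time, the measured TCP pose, the force, the opening and the grip force at its end, in the units of the state.
- ctrl.get_obs(): the state, without advancing time (a new reading comes with each control period).
- ctrl.snapshot(name): name is "side" or "top" or "wrist"; returns a dict with "color" (400x640x3 uint8, red, green, blue), "camera_matrix" (3x3 intrinsics, pixels), "k1" (the pictures are not rectified: a ray, as slopes to the right and down, at radius r is drawn at 1 + k1 r^2 times it, then the intrinsics apply), "R" (3x3) and "t" (3): a world point X has camera coordinates R X + t. Camera axes: x right, y down, z forward; pixel columns grow to the right and rows downward; lengths in m; the calibration is good to about 2 mm. A picture is of the moment at which its call begins. There is no depth.
- ctrl.close_job(): hands the job in; it is judged then, once.
Trained networks look in a picture, given as the dict that the camera call returned (one of the last four; its "shot" number tells which), for a name from the list of things; names that differ only in an ending like _2 or _b are one class to them, and where a whole thing is asked for, a point or a joint stands for the part that bears it (a point fixed in the world has none). Each returns a list of dicts, best first, with "p" (0 to 1); they miss things now and then, are a little off and sometimes report something else, mostly with a low value. They report only what shows in the picture. A call takes as long as a camera call. They do not tell look-alikes from the thing itself.
- ctrl.search_frame(picture, name): "centre" ([column, row] in pixels, amid what is visible of it).
- ctrl.silhouettes(picture, name): "mask" (400x640 bool, what is visible of it) and "centre" ([column, row] in pixels, amid what is visible of it).
- ctrl.spot_point(picture, name): "centre" ([column, row] in pixels: a listed point, or the origin of a listed thing).
The state is a dict: "clock": time; "joint_pos": joint angles; "qvel": joint speeds; "tau": joint torques, N m; "tool_pos": TCP position; "orientation": TCP orientation; "force": force on the tool from outside, world axes, zero at the start; "moment": the same for the moment, N m; "opening": finger opening in m; "gripper_force": force on a finger pad.
Only numpy, scipy, OpenCV 4.12 (cv2) and the standard library are available. Lean on these libraries where they do the work, as an engineer would, in place of code of your own. Each camera call takes 0.05 s, during which the arm holds its last target. There are 200 camera calls.

## Working session

There is one attempt and no reset: what is moved stays moved. The work goes in short steps, Python scripts to look and compute and a tool call to move; the robot and the scene stay as the last step left them, time stands still between calls to the robot, and variables do not carry over. Pictures are saved under pics/ and viewed, at most 10 in all, crops included, and the job is handed in when it is done.

Besides the shell and the picture viewer there is one more tool, called by a JSON object that holds its "api" and its "payload", one argument or row to a line. carry_out: Moves the arm, as the interface text tells. Its arguments: {"type":"object","properties":{"deltas":{"type":"array"}},"required":["deltas"]}

```bash
mkdir -p pics; cat > h.py <<'E'
import numpy as np, cv2
from plant import ctrl
def snap(n,f=None):
    p=ctrl.snapshot(n)
    if f: cv2.imwrite('pics/'+f,p['color'][:,:,::-1])
    return p
def ray(p,px):
    K=np.array(p['camera_matrix']);k=p['k1']
    d=np.array([(px[0]-K[0,2])/K[0,0],(px[1]-K[1,2])/K[1,1]]);u=d.copy()
    for _ in range(20): u=d/(1+k*(u@u))
    R=np.array(p['R']);return -R.T@np.array(p['t']),R.T@np.array([u[0],u[1],1])
def w(p,px,z):
    c,v=ray(p,px);return c+v*(z-c[2])/v[2]
E
python3 - <<'E'
from h import *
p=snap('top','top1.png');s=snap('side','side1.png')
print(-np.array(p['R']).T@p['t'],p['camera_matrix'])
for n,z in [('tray',0),('lip_left',.038),('lip_right',.038),('pad_a',0),('caddy_a',.004),('caddy_a_grip',.02),('caddy_b',.004),('caddy_b_grip',.02)]:
  for im,q in (('top',p),('side',s)):
    for d in ctrl.spot_point(q,n)[:4]: print(im,n,np.round(d['p'],2),np.round(d['centre']),np.round(w(q,d['centre'],z),3))
print({k:np.round(v,3) for k,v in ctrl.get_obs().items()})
E
```

```text
[2.54812981e-01 1.64253289e-03 1.64504048e+00] [[439.08788455   0.         323.37736832]
 [  0.         439.08788455 200.51273647]
 [  0.           0.           1.        ]]
top tray 0.55 [311. 189.] [0.572 0.034 0.   ]
side tray 0.56 [330. 207.] [0.563 0.012 0.   ]
top lip_left 0.92 [296. 182.] [0.588 0.091 0.038]
side lip_left 0.57 [324. 184.] [0.58  0.091 0.038]
side lip_left 0.28 [329. 201.] [0.556 0.009 0.038]
top lip_right 0.83 [319. 189.] [0.567 0.002 0.038]
side lip_right 0.93 [331. 202.] [ 0.561 -0.     0.038]
top pad_a 0.83 [382. 208.] [ 0.506 -0.239  0.   ]
top pad_a 0.71 [234. 175.] [0.617 0.33  0.   ]
side pad_a 0.74 [349. 266.] [ 0.507 -0.235  0.   ]
side pad_a 0.67 [304. 148.] [0.611 0.338 0.   ]
side pad_a 0.67 [322. 182.] [0.591 0.132 0.   ]
top caddy_a 0.98 [240. 253.] [0.322 0.288 0.004]
top caddy_a 0.97 [383. 208.] [ 0.503 -0.239  0.004]
top caddy_a 0.7 [312. 188.] [0.576 0.029 0.004]
side caddy_a 0.93 [268. 307.] [ 0.219 -0.26   0.004]
side caddy_a 0.88 [349. 266.] [ 0.507 -0.238  0.004]
side caddy_a 0.78 [243. 178.] [0.329 0.278 0.004]
side caddy_a 0.74 [302. 14
[... 681 characters left out ...]
6 [238. 176.] [0.313 0.283 0.02 ]
side caddy_b_grip 0.47 [331. 197.] [0.58  0.035 0.02 ]
side caddy_b_grip 0.46 [270. 310.] [ 0.219 -0.278  0.02 ]
{'clock': np.float64(0.9), 'joint_pos': array([ 7.9934e+01,  2.0545e+01,  6.8300e-01, -1.0000e-03, -7.0135e+01,
       -1.6507e+01]), 'qvel': array([-0.086,  0.002, -0.023,  0.071, -0.015,  0.052]), 'tau': array([-1.0000e-03, -5.8236e+01,  2.9330e+01,  7.0020e+00,  1.2000e-02,
       -0.0000e+00]), 'tool_pos': array([0.302, 0.604, 0.227]), 'orientation': array([-1.79998e+02,  2.00000e-03, -2.65730e+01]), 'force': array([-0.567, -0.305, -0.195]), 'moment': array([0.02 , 0.02 , 0.024]), 'gripper_force': np.float64(0.0), 'opening': np.float64(0.088)}
```

View pics/top1.png

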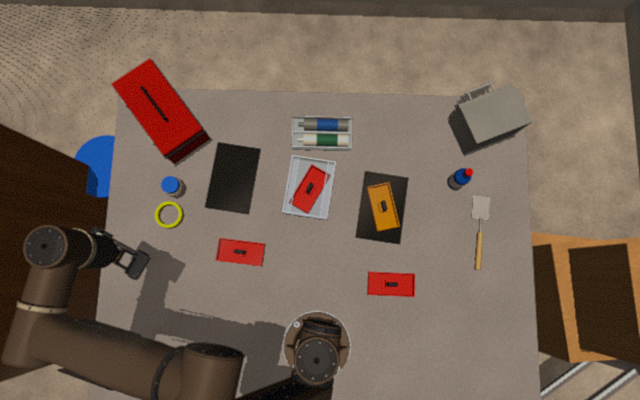

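View pics/side1.png

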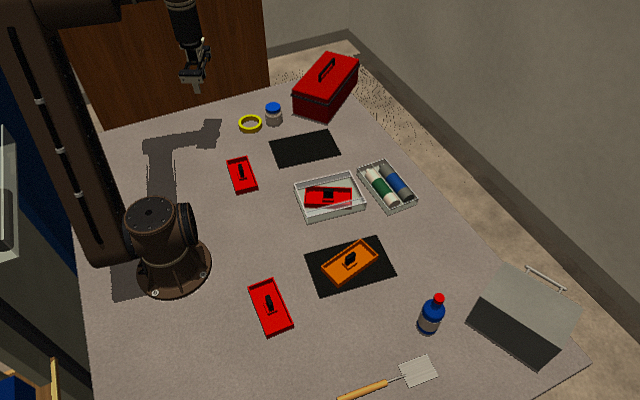

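The candidates for caddy_b are the red caddies at top pixels (240,253), (391,283) and (310,188). The one in the tray at (310,188) fits, because it is farthest from the base at about 0.57 m and sits skewed in the tray. I'll confirm it in an enlarged crop while measuring its angle.

```bash
cat >> h.py <<'E'
from scipy.spatial.transform import Rotation as Ro
def goal(x,y,z,yaw,o=None):
    o=o or ctrl.get_obs();R=Ro.from_euler('xyz',o['orientation'],degrees=True).as_matrix()
    d=R.T@(np.array([x,y,z])-o['tool_pos'])/.2
    t=-((yaw-o['orientation'][2]+180)%360-180)/360
    print('delta',np.round(d,4),'turn',round(t,4))
def rect(p,m,z):
    c=max(cv2.findContours(m.astype(np.uint8),0,1)[0],key=cv2.contourArea)[:,0,:]
    q=np.array([w(p,a,z)[:2]*1000 for a in c],np.float32)
    r=cv2.minAreaRect(q);b=cv2.boxPoints(r);e=b[1]-b[0],b[2]-b[1];l=max(e,key=np.linalg.norm)
    return np.round(r[0],1),np.round(r[1],1),round((np.degrees(np.arctan2(l[1],l[0]))+90)%180-90,1)
E
python3 - <<'E'
from h import *
p=snap('top')
cv2.imwrite('pics/crop1.png',cv2.resize(p['color'][140:230,200:420,::-1],None,fx=3.6,fy=3.6,interpolation=2))
for n,z in (('tray',.036),('caddy_b',.03),('pad_b',.004)):
  for d in ctrl.silhouettes(p,n)[:4]: print(n,round(d['p'],2),np.round(d['centre']),rect(p,d['mask'],z))
goal(.54,.03,.3,-110)
E
```

```text
tray 0.6 [302. 180.] (array([573.2,  40.9]), array([168.7, 225.1]), np.float32(-7.4))
caddy_b 0.98 [238. 252.] (array([326.8, 285.9]), array([172.1,  85.1]), np.float32(84.4))
caddy_b 0.92 [394. 285.] (array([ 226.2, -267. ]), array([171.4,  87.4]), np.float32(88.6))
caddy_b 0.68 [384. 208.] (array([ 507.1, -235.5]), array([172.5,  87.7]), np.float32(13.3))
caddy_b 0.56 [311. 188.] (array([568.9,  38.8]), array([ 83.1, 167.4]), np.float32(-28.7))
pad_b 0.82 [371. 208.] (array([ 509.8, -236.6]), array([175.8, 264.5]), np.float32(-7.5))
pad_b 0.66 [232. 176.] (array([610.4, 331.8]), array([170.1, 259.4]), np.float32(-7.6))
pad_b 0.32 [313. 187.] (array([572.3,  40.1]), array([ 87.3, 173.1]), np.float32(-28.7))
delta [ 2.3476  2.0329 -0.3672] turn 0.2317
```

View pics/crop1.png

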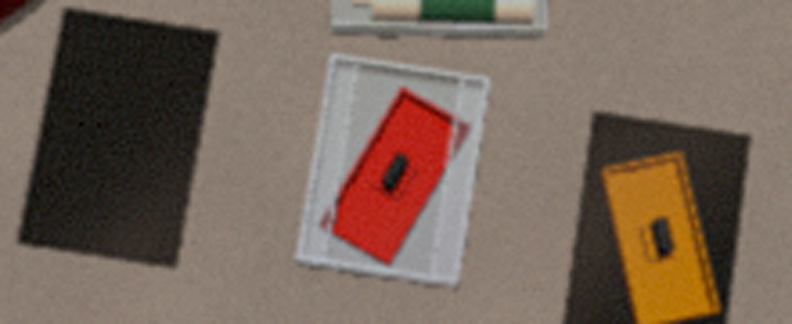

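The crop confirms it: the red caddy in the tray (crop 395,175) is jammed at both corners under the clear lips. The empty pad is on the left (crop 120,140). The tray is at (573, 41) with yaw −7.4° and the caddy at (570, 39) with yaw −28.7°. Next I'll move over the tray.

{"api": "carry_out", "payload": {
  "deltas": [
    [[0.18, 0.156, -0.028, 0.018, 1], [0.36, 0.313, -0.056, 0.036, 1], [0.54, 0.469, -0.085, 0.054, 1], [0.72, 0.625, -0.113, 0.071, 1], [0.9, 0.78, -0.14, 0.09, 1]]
  ]
}}

```text
clock: 1.6
tool_pos: [0.3935, 0.3819, 0.2551]
orientation: [-180.0, 0.0, -59.2]
force: [1.4, -0.2, 0.4]
opening: 0.0877
gripper_force: 0.0
```

```bash
python3 -c "
from h import *
print(ctrl.get_obs()['tool_pos'],ctrl.get_obs()['orientation'])
goal(.54,.03,.3,-110)"
```

```text
[0.39353771 0.38187037 0.2550535 ] [-1.79967162e+02  1.58575092e-02 -5.92061990e+01]
delta [ 1.8862  0.2715 -0.2254] turn 0.1411
```

{"api": "carry_out", "payload": {
  "deltas": [
    [[0.23, 0.03, -0.03, 0.023, 1], [0.46, 0.07, -0.06, 0.046, 1], [0.69, 0.1, -0.08, 0.069, 1], [0.92, 0.13, -0.11, 0.092, 1], [0.99, 0.14, -0.12, 0.1, 1]]
  ]
}}

```text
clock: 2.1
tool_pos: [0.4722, 0.1964, 0.2796]
orientation: [-179.9, 0.0, -95.4]
force: [1.1, 0.3, 0.1]
opening: 0.0875
gripper_force: 0.0
```

```bash
python3 -c "
from h import *
print(ctrl.get_obs()['tool_pos'],ctrl.get_obs()['orientation'])
goal(.54,.03,.3,-110)"
```

```text
[0.47221397 0.19639883 0.27962171] [-1.79931449e+02  3.49664705e-02 -9.54132462e+01]
delta [ 0.7962 -0.416  -0.1019] turn 0.0405
```

{"api": "carry_out", "payload": {
  "deltas": [
    [[0.2, -0.1, -0.03, 0.02, 1], [0.4, -0.2, -0.05, 0.04, 1], [0.6, -0.31, -0.08, 0.04, 1], [0.77, -0.4, -0.1, 0.04, 1], [0.77, -0.4, -0.1, 0.04, 1]]
  ]
}}

```text
clock: 2.6
tool_pos: [0.5389, 0.0361, 0.2989]
orientation: [-180.0, -0.0, -109.6]
force: [-0.5, 0.6, 0.1]
opening: 0.088
gripper_force: 0.0
```

```bash
python3 - <<'E'
from h import *
print(ctrl.get_obs()['tool_pos'],ctrl.get_obs()['orientation'])
p=snap('wrist','wr1.png')
for n,z in (('tray',.037),('caddy_b',.03),('caddy_b_grip',.06)):
  for d in ctrl.silhouettes(p,n)[:2]: print(n,round(d['p'],2),np.round(d['centre']),rect(p,d['mask'],z))
for n,z in (('lip_left',.036),('lip_right',.036),('caddy_b',.004),('tray',0),('caddy_b_grip',.02)):
  for d in ctrl.spot_point(p,n)[:2]: print(n,round(d['p'],2),np.round(d['centre']),np.round(w(p,d['centre'],z),3))
goal(.57,.039,.10,-119)
E
```

```text
[0.53887755 0.03605266 0.29887788] [-1.79959031e+02 -1.64620167e-02 -1.09561425e+02]
tray 0.64 [295. 144.] (array([574.5,  41.9]), array([171.9, 223.5]), np.float32(-7.1))
caddy_b 0.88 [300. 178.] (array([568.5,  38.7]), array([ 87.2, 170.7]), np.float32(-28.9))
caddy_b 0.74 [517. 238.] (array([327.7, 223.4]), array([68., 95.]), np.float32(-5.8))
caddy_b_grip 0.83 [295. 184.] (array([567.4,  37.1]), array([21.4, 35.3]), np.float32(-28.7))
lip_left 0.65 [300. 224.] [0.582 0.091 0.036]
lip_right 0.75 [283. 144.] [ 0.567 -0.009  0.036]
caddy_b 0.55 [299. 178.] [0.567 0.042 0.004]
caddy_b_grip 0.94 [298. 180.] [0.567 0.04  0.02 ]
delta [-0.0489 -0.1557  0.9931] turn 0.027
```

View pics/wr1.png

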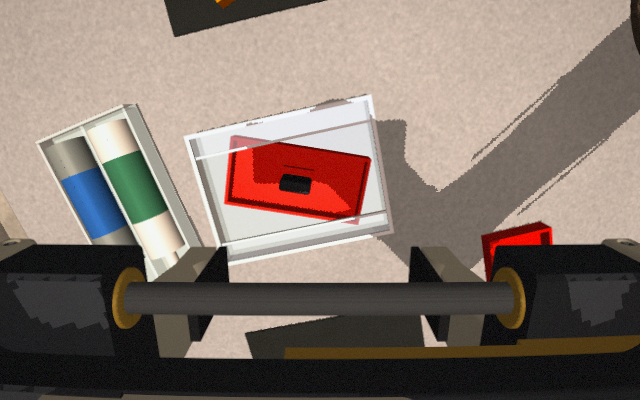

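The wrist view shows the red caddy in the tray with its grip at (295,184). Both views agree: caddy at (568, 39) with yaw −28.8°, tray at (574, 42) with yaw −7.3°. My plan is to straddle the grip with the open fingers, one in each pocket at ±44–65 mm along the caddy's x. Turning the wrist then pushes opposite inner walls as a couple, with the grip untouched.

{"api": "carry_out", "payload": {
  "deltas": [
    [[-0.04, -0.14, 0.2, 0.02, 1], [-0.04, -0.146, 0.45, 0.026, 1], [-0.04, -0.146, 0.7, 0.026, 1], [-0.04, -0.146, 0.94, 0.026, 1], [-0.04, -0.146, 0.94, 0.026, 1]]
  ]
}}

```text
clock: 3.55
tool_pos: [0.5632, 0.0362, 0.1045]
orientation: [179.5, -0.5, -118.8]
force: [-0.2, -0.0, 0.2]
opening: 0.0876
gripper_force: 0.0
```

```bash
python3 - <<'E'
from h import *
print(ctrl.get_obs()['tool_pos'],ctrl.get_obs()['orientation'])
p=snap('wrist')
for n,z in (('caddy_b_grip',.06),):
  for d in ctrl.silhouettes(p,n)[:2]: print(n,round(d['p'],2),np.round(d['centre']),rect(p,d['mask'],z))
goal(.568,.039,.018,-118.8)
E
```

```text
[0.56322532 0.03620123 0.10449989] [ 179.5271594    -0.46838975 -118.75501771]
caddy_b_grip 0.56 [313. 236.] (array([566.7,  34.4]), array([25. , 34.8]), np.float32(-29.0))
delta [-0.0081  0.0047  0.4664] turn 0.0004
```

{"api": "carry_out", "payload": {
  "deltas": [
    [[0, 0, 0.1, 0, 1], [0, 0, 0.2, 0, 1], [0, 0, 0.3, 0, 1], [0, 0, 0.38, 0, 1], [0, 0, 0.42, 0, 1]]
  ]
}}

```text
clock: 4.15
tool_pos: [0.5697, 0.0379, 0.0286]
orientation: [-179.9, 0.1, -118.7]
force: [0.6, 0.2, 0.0]
opening: 0.0876
gripper_force: 0.0
```

```bash
python3 - <<'E'
from h import *
p=snap('side')
cv2.imwrite('pics/side2.png',cv2.resize(p['color'][140:240,260:400,::-1],None,fx=5,fy=5,interpolation=2))
o=ctrl.get_obs();print(o['tool_pos'],o['orientation'],o['force'])
goal(.570,.040,.018,-118.8)
E
```

```text
[0.56902507 0.03763271 0.0275359 ] [-1.79913462e+02  9.02622305e-02 -1.18703956e+02] [-0.53607045 -0.02034735 -0.21298878]
delta [-0.0126  0.0015  0.0477] turn 0.0003
```

View pics/side2.png

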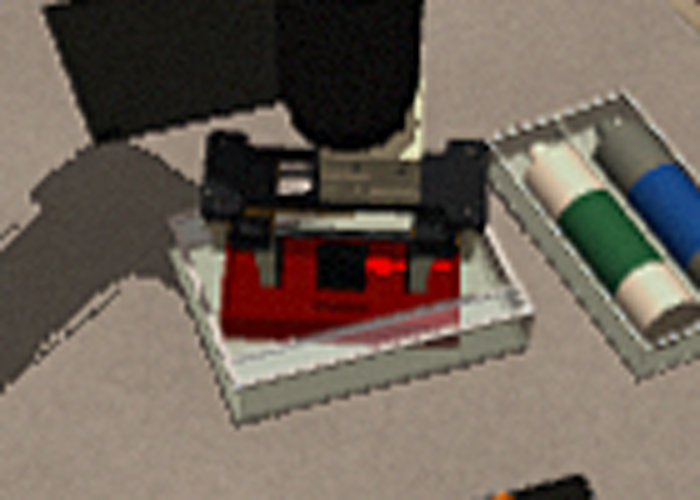

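The fingers are in both pockets and clear of the grip in the middle. Now the last 11 mm down, then the slow turn.

{"api": "carry_out", "payload": {
  "deltas": [
    [[-0.01, 0, 0.03, 0, 1], [-0.015, 0.004, 0.056, -0.01, 1], [-0.02, 0.005, 0.056, -0.024, 1], [-0.025, 0.005, 0.056, -0.038, 1], [-0.025, 0.005, 0.056, -0.052, 1]]
  ]
}}

```text
clock: 4.7
tool_pos: [0.5707, 0.0426, 0.0169]
orientation: [-179.9, 0.1, -99.8]
force: [0.5, 0.5, -0.0]
opening: 0.0876
gripper_force: 0.0
```

{"api": "carry_out", "payload": {
  "deltas": [
    [[0, 0, 0, -0.012, 1], [0, 0, 0, -0.024, 1], [0, 0, 0, -0.036, 1], [0, 0, 0, -0.048, 1], [0, 0, 0, -0.054, 1]]
  ]
}}

```text
clock: 5.2
tool_pos: [0.5706, 0.0425, 0.017]
orientation: [-179.8, 0.0, -80.4]
force: [0.0, -0.2, -1.2]
opening: 0.0877
gripper_force: 0.5
```

```bash
python3 - <<'E'
from h import *
o=ctrl.get_obs();print(o['tool_pos'],o['orientation'],o['force'],o['moment'])
p=snap('top')
for d in ctrl.silhouettes(p,'caddy_b')[:4]: print(round(d['p'],2),np.round(d['centre']),rect(p,d['mask'],.03))
p=snap('wrist')
for n,z in (('caddy_b',.03),('caddy_b_grip',.06)):
  for d in ctrl.silhouettes(p,n)[:2]: print(n,round(d['p'],2),np.round(d['centre']),rect(p,d['mask'],z))
E
```

```text
[0.57063007 0.04246839 0.01695417] [-1.79847572e+02  2.21581486e-02 -8.03906660e+01] [ 0.03712711 -0.15140926 -1.23295461] [ 0.07806248  0.00979219 -0.14923429]
0.93 [382. 206.] (array([ 505.6, -235.6]), array([175.3,  88.2]), np.float32(13.3))
0.8 [395. 285.] (array([ 224.3, -264.5]), array([169.9,  83. ]), np.float32(88.7))
0.61 [227. 249.] (array([331.6, 333.3]), array([88.9, 72.7]), np.float32(3.2))
0.57 [325. 198.] (array([574.2,  42. ]), array([170.2, 225.5]), np.float32(-7.6))
caddy_b 0.79 [283. 227.] (array([579.6,   8. ]), array([164.1,  74.5]), np.float32(9.2))
caddy_b 0.72 [280. 141.] (array([568.7,   8.9]), array([105.9, 238. ]), np.float32(-7.4))
caddy_b_grip 0.75 [325. 278.] (array([572.3,  22.2]), array([28.5, 14.3]), np.float32(3.3))
```

{"api": "carry_out", "payload": {
  "deltas": [
    [[0, 0, 0, -0.01, 1], [0, 0, 0, -0.02, 1], [0, 0, 0, -0.028, 1], [0, 0, 0, -0.028, 1]]
  ]
}}

```text
clock: 5.85
tool_pos: [0.5697, 0.042, 0.0158]
orientation: [-180.0, -0.0, -70.5]
force: [1.0, 0.5, 0.1]
opening: 0.0876
gripper_force: 0.0
```

{"api": "carry_out", "payload": {
  "deltas": [
    [[0, 0, 0, 0.02, 1], [0, 0, 0, 0.04, 1], [0, 0, 0, 0.06, 1], [0, 0, 0, 0.07, 1], [0, 0, 0, 0.07, 1]]
  ]
}}

```text
clock: 6.35
tool_pos: [0.5693, 0.0419, 0.0154]
orientation: [180.0, 0.0, -95.8]
force: [-0.5, -0.4, -1.0]
opening: 0.0877
gripper_force: 0.0
```

{"api": "carry_out", "payload": {
  "deltas": [
    [[0, 0, -0.12, 0, 1], [0, 0, -0.35, 0, 1], [0, 0, -0.6, 0, 1], [0, 0, -0.85, 0, 1], [0, 0, -0.85, 0, 1]]
  ]
}}

```text
clock: 6.85
tool_pos: [0.5733, 0.0427, 0.1934]
orientation: [-179.3, 0.2, -95.6]
force: [0.4, 0.1, 0.1]
opening: 0.0875
gripper_force: 0.0
```

```bash
python3 - <<'E'
from h import *
o=ctrl.get_obs();print(o['tool_pos'],o['orientation'],o['force'],o['moment'])
p=snap('wrist','wr2.png')
for n,z in (('caddy_b',.03),('caddy_b_grip',.06),('tray',.037)):
  for d in ctrl.silhouettes(p,n)[:2]: print(n,round(d['p'],2),np.round(d['centre']),rect(p,d['mask'],z))
E
```

```text
[0.5732839  0.04273184 0.19343473] [-179.31512789    0.23506257  -95.56611568] [0.40199135 0.06494075 0.14360571] [ 0.10327942 -0.13145339 -0.00409943]
caddy_b 0.72 [327. 185.] (array([568.8,  40.2]), array([ 87.8, 170.7]), np.float32(-8.7))
caddy_b_grip 0.9 [324. 192.] (array([568.1,  37.1]), array([20.8, 35.6]), np.float32(-8.7))
tray 0.66 [316. 139.] (array([574.2,  42.1]), array([171.1, 224.1]), np.float32(-7.4))
```

View pics/wr2.png

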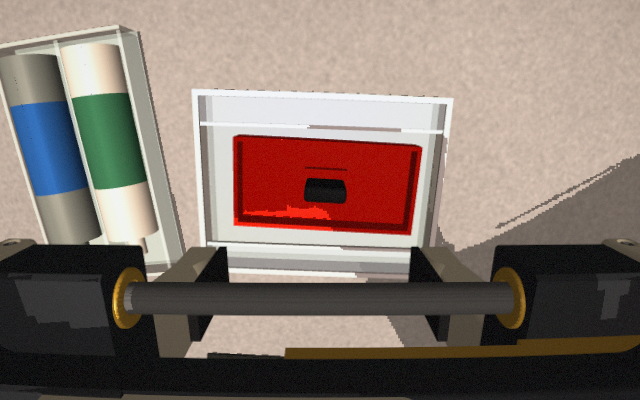

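The caddy is now square, at −8.7° against the tray's −7.4°. It is centred between the lips, with the grip at (324,192). Next I'll turn the tool so its fingers close across the grip, partly closing them on the way.

{"api": "carry_out", "payload": {
  "deltas": [
    [[0, 0, 0, -0.023, -0.2], [0, 0, 0, -0.046, -0.2], [0, 0, 0, -0.069, -0.2], [0, 0, 0, -0.092, -0.2], [0, 0, 0, -0.115, -0.2]]
  ]
}}

```text
clock: 7.55
tool_pos: [0.5684, 0.0416, 0.1835]
orientation: [179.8, 0.1, -53.9]
force: [0.1, 0.2, 0.6]
opening: 0.0532
gripper_force: 0.0
```

{"api": "carry_out", "payload": {
  "deltas": [
    [[0, 0, 0, -0.023, -0.2], [0, 0, 0, -0.046, -0.2], [0, 0, 0, -0.069, -0.2], [0, 0, 0, -0.092, -0.2], [0, 0, 0, -0.115, -0.2]]
  ]
}}

```text
clock: 8.05
tool_pos: [0.5685, 0.0416, 0.1835]
orientation: [179.9, 0.2, -12.5]
force: [-0.8, -0.9, -0.8]
opening: 0.0353
gripper_force: 0.0
```

```bash
python3 - <<'E'
from h import *
ctrl.snapshot('top')
o=ctrl.get_obs();print(o['tool_pos'],o['orientation'],o['opening'],o['joint_pos'])
goal(.5685,.0395,.10,-8.7)
E
```

```text
[0.56846705 0.04165303 0.18352507] [ 1.79897274e+02  1.62008964e-01 -1.20256116e+01] 0.035064151924632594 [ 2.38460515e+01  1.26961295e+01 -1.62092059e+01 -1.33292211e-02
 -6.12861408e+01  5.41349055e+01]
delta [0.0036 0.0097 0.4176] turn -0.0092
```

{"api": "carry_out", "payload": {
  "deltas": [
    [[0.003, 0.009, 0.1, -0.009, -0.2], [0.003, 0.009, 0.3, -0.009, -0.2], [0.003, 0.009, 0.42, -0.009, -0.2], [0.003, 0.009, 0.42, -0.009, -0.2]]
  ]
}}

```text
clock: 8.5
tool_pos: [0.5662, 0.0389, 0.0968]
orientation: [179.8, 0.5, -9.8]
force: [-0.7, 0.0, 0.2]
opening: 0.0353
gripper_force: 0.0
```

```bash
python3 - <<'E'
from h import *
p=snap('wrist','wr3.png')
for n,z in (('caddy_b_grip',.06),):
  for d in ctrl.silhouettes(p,n)[:2]: print(n,round(d['p'],2),np.round(d['centre']),rect(p,d['mask'],z))
o=ctrl.get_obs();print(o['tool_pos'],o['orientation'],o['opening'])
goal(.5685,.0395,.028,-8.7)
E
```

```text
caddy_b_grip 0.74 [313. 223.] (array([573.6,  40. ]), array([14.1, 42.6]), np.float32(-9.6))
[0.56931448 0.03973714 0.10094059] [ 1.79910438e+02  9.00358511e-02 -9.71712905e+00] 0.03507967882171648
delta [-0.0032  0.0013  0.3647] turn -0.0028
```

View pics/wr3.png

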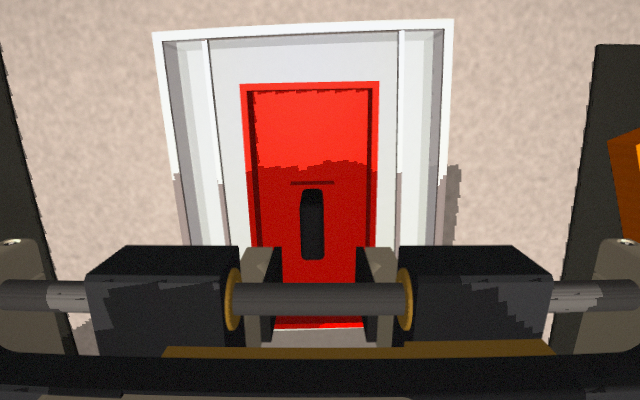

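The grip at (312,223) is centred between the fingers at (262) and (378), and the lips are clear of the caddy's sides. Going down to grip.

{"api": "carry_out", "payload": {
  "deltas": [
    [[0.005, 0, 0.1, -0.003, -0.2], [0.005, 0, 0.2, -0.003, -0.2], [0.005, 0, 0.3, -0.003, -0.2], [0.005, 0, 0.36, -0.003, -0.2], [0.005, 0, 0.365, -0.003, -0.2]]
  ]
}}

```text
clock: 9.1
tool_pos: [0.5703, 0.0398, 0.028]
orientation: [180.0, 0.0, -8.6]
force: [-0.5, 1.2, -0.1]
opening: 0.0347
gripper_force: 0.0
```

{"api": "carry_out", "payload": {
  "deltas": [
    [[0, 0, 0, 0, -1], [0, 0, 0, 0, -1], [0, 0, 0, 0, -1], [0, 0, 0, 0, -1], [0, 0, 0, 0, -1]]
  ]
}}

```text
clock: 9.6
tool_pos: [0.5713, 0.0402, 0.0294]
orientation: [-180.0, -0.1, -8.6]
force: [-1.7, 1.8, 6.0]
opening: 0.0136
gripper_force: 30.0
```

{"api": "carry_out", "payload": {
  "deltas": [
    [[0, 0, 0, 0, -1], [0, 0, -0.02, 0, -1], [0, 0, -0.06, 0, -1], [0, 0, -0.12, 0, -1], [0, 0, -0.2, 0, -1]]
  ]
}}

```text
clock: 10.1
tool_pos: [0.5699, 0.0395, 0.0688]
orientation: [180.0, 0.1, -8.6]
force: [0.7, -0.6, -3.5]
opening: 0.0139
gripper_force: 30.0
```

{"api": "carry_out", "payload": {
  "deltas": [
    [[0, 0, -0.1, 0, -1], [0, 0, -0.25, 0, -1], [0, -0.1, -0.3, 0, -1], [0, -0.25, -0.3, 0, -1], [-0.005, -0.4, -0.3, 0, -1]]
  ]
}}

```text
clock: 10.6
tool_pos: [0.5817, 0.1197, 0.1301]
orientation: [-179.9, -0.1, -8.6]
force: [0.0, -0.3, -2.6]
opening: 0.0141
gripper_force: 30.0
```

{"api": "carry_out", "payload": {
  "deltas": [
    [[0, -0.18, 0, 0, -1], [-0.004, -0.36, 0, 0, -1], [-0.006, -0.54, 0, 0, -1], [-0.008, -0.72, 0, 0, -1], [-0.01, -0.85, 0, 0, -1]]
  ]
}}

```text
clock: 11.1
tool_pos: [0.6048, 0.2896, 0.1291]
orientation: [-180.0, -0.0, -8.5]
force: [0.4, -0.4, -3.3]
opening: 0.0138
gripper_force: 30.0
```

```bash
python3 - <<'E'
from h import *
ctrl.snapshot('top')
o=ctrl.get_obs();print(o['tool_pos'],o['orientation'],o['opening'],o['force'])
goal(.611,.333,.031,-8)
E
```

```text
[0.605594   0.29275635 0.12894001] [-1.79911936e+02 -8.03418946e-02 -8.42806918e+00] 0.013928659413368318 [ 3.53349847  2.71921596 -1.5727912 ]
delta [-0.0034 -0.2023  0.49  ] turn -0.0012
```

{"api": "carry_out", "payload": {
  "deltas": [
    [[-0.003, -0.15, 0, 0, -1], [-0.003, -0.2, 0.05, 0, -1], [-0.003, -0.2, 0.2, 0, -1], [-0.003, -0.2, 0.35, 0, -1], [-0.003, -0.2, 0.44, 0, -1]]
  ]
}}

```text
clock: 11.65
tool_pos: [0.6087, 0.3259, 0.038]
orientation: [179.9, 0.1, -8.6]
force: [-0.1, 0.1, -2.4]
opening: 0.0137
gripper_force: 30.0
```

{"api": "carry_out", "payload": {
  "deltas": [
    [[0, 0, 0, 0, -1], [0, 0, 0.015, 0, -1], [0, 0, 0.03, 0, -1], [0, 0, 0.045, 0, -1], [0, 0, 0.05, 0, -1]]
  ]
}}

```text
clock: 12.15
tool_pos: [0.6103, 0.3272, 0.0309]
orientation: [-180.0, -0.0, -8.6]
force: [0.3, -0.5, -2.7]
opening: 0.0138
gripper_force: 30.0
```

Still hanging, since the force is −2.7 N. I'll lower it in small steps until it touches.

{"api": "carry_out", "payload": {
  "deltas": [
    [[0, 0, 0.005, 0, -1], [0, 0, 0.01, 0, -1], [0, 0, 0.013, 0, -1], [0, 0, 0.013, 0, -1]]
  ]
}}

```text
clock: 12.55
tool_pos: [0.6104, 0.3273, 0.0295]
orientation: [-180.0, -0.1, -8.5]
force: [-4.5, -1.4, 6.6]
opening: 0.0136
gripper_force: 30.0
```

Touched down, with the force at +6.6 N. Release by opening partway, then rise.

{"api": "carry_out", "payload": {
  "deltas": [
    [[0, 0, 0, 0, -0.2], [0, 0, 0, 0, -0.2], [0, 0, 0, 0, -0.2], [0, 0, 0, 0, -0.2], [0, 0, 0, 0, -0.2]]
  ]
}}

```text
clock: 13.05
tool_pos: [0.6102, 0.3271, 0.0276]
orientation: [180.0, 0.0, -8.6]
force: [0.2, -0.3, -0.8]
opening: 0.0349
gripper_force: 0.0
```

{"api": "carry_out", "payload": {
  "deltas": [
    [[0, 0, -0.1, 0, -0.2], [0, 0, -0.25, 0, -0.2], [0, 0, -0.5, 0, -0.2], [0, 0, -0.75, 0, -0.2], [0, 0, -0.85, 0, -0.2]]
  ]
}}

```text
clock: 13.55
tool_pos: [0.6122, 0.3282, 0.204]
orientation: [-179.7, -0.3, -8.5]
force: [0.1, 0.7, -0.5]
opening: 0.035
gripper_force: 0.0
```

```bash
python3 - <<'E'
from h import *
s=snap('side','side3.png');p=snap('wrist')
for n,z in (('caddy_b',.03),('pad_b',.004)):
  for im,q in(('w',p),('s',s)):
    for d in ctrl.silhouettes(q,n)[:4]: print(im,n,round(d['p'],2),np.round(d['centre']),rect(q,d['mask'],z))
o=ctrl.get_obs();print(o['tool_pos'],o['opening'],o['force'],o['clock'])
E
```

```text
w caddy_b 0.68 [322. 184.] (array([607.7, 325.9]), array([ 85.1, 171. ]), np.float32(-8.6))
s caddy_b 0.84 [350. 263.] (array([ 503.8, -240.2]), array([181.1,  97.5]), np.float32(13.8))
s caddy_b 0.8 [268. 308.] (array([ 221.8, -273.9]), array([185.9,  86.6]), np.float32(88.7))
s caddy_b 0.66 [305. 144.] (array([601.3, 316.3]), array([112.7, 177. ]), np.float32(-8.4))
s caddy_b 0.64 [351. 257.] (array([ 513.2, -229.8]), array([45. , 26.1]), np.float32(22.9))
w pad_b 0.57 [280. 125.] (array([633.8, 330.8]), array([171. , 208.8]), np.float32(-7.6))
w pad_b 0.55 [324. 194.] (array([597.3, 327.7]), array([15.8, 48. ]), np.float32(-8.4))
s pad_b 0.88 [352. 278.] (array([ 509.6, -234.7]), array([171.9, 262.3]), np.float32(-7.0))
s pad_b 0.72 [304. 157.] (array([605.6, 333.4]), array([176.7, 266.4]), np.float32(-7.2))
[0.609423   0.32666307 0.19610799] 0.03523953534687357 [ 0.33182626 -0.2438335  -0.3898879 ] 13.85
```

View pics/side3.png

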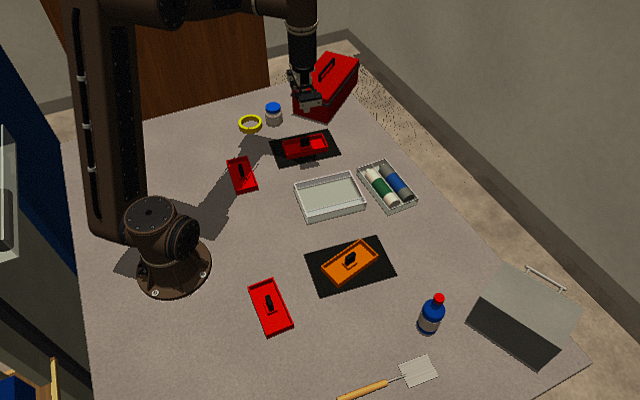

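The red caddy lies flat and upright on the formerly empty pad (305,147). It is about 6 mm from the pad's centre and released. The tray (330,197) is empty and everything else is where it was.

```bash
python3 -c "
from plant import ctrl
print(ctrl.close_job())"
```

```text
the job is handed in; nothing more can be done
None
```

The jammed red caddy (caddy_b) was turned square without touching its grip, lifted out by the grip, and set down upright about 6 mm from the centre of the empty pad; I handed the job in at about 14 s, and no verdict came back.

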